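Go / no-go check of a bush in the goods-in corner of a parts store

TASK

Check the bore of the brass bush clamped in the blue fixture with the double-ended plug gauge: slide the green-collared go end in until its collar is fully home against the bush, draw it out, then offer the red-collared no-go end squarely to the bore so that its tapered nose sits in the mouth, and push lightly for about a second to confirm that it will not enter. Then set the gauge gently back down in its cradle and let go. It is a precision gauge: never push it against the bush with more than 2 kg of force, never drop it or put it down on the bench, and leave everything else on the bench where it is.

Things in the scene. Friction and masses are not known exactly. Their poses are not given: they have to be found in the camera images.
- gauge_mid (a point): Middle of the plug gauge on its axis (about 0.22 kg, balanced within 5 mm of here). x runs along the gauge to the go end, z up as it lies. Hexagonal aluminium handle 90 mm long, 18 mm across flats, two flats upright: pinch across y from above. Beyond it collars 30 mm across, 6 mm thick: green at the go end (x 45 to 51), red at the no-go end (x -45 to -51).
- go_mid (a point): Half-way along the steel go plug, on the axis, x = 66 mm from the gauge's middle; axes as the gauge's. The plug is 20 mm in diameter and 30 mm long (x 51 to 81), its last 2 mm tapering to 17 mm diameter.
- nogo_tip (a point): Centre of the end face of the steel no-go plug, x = -71 mm from the gauge's middle; axes as the gauge's. The plug is 24 mm in diameter and 20 mm long (x -51 to -71), its last 4 mm tapering to 18 mm diameter.
- fixture: Fixed fixture, origin under its centre. Base 140 (x) x 50 x 12 mm, blue posts 102 mm high at x = -45 and 45 mm. Between them the bush: brass block 50 (x) x 30 (y) x 50 (z) mm, through bore along y, open at both faces (y -15 and 15), 21 mm in diameter with 1.5 mm chamfers. The go plug passes; the no-go plug, if centred, noses in 1 to 4 mm and stops.
- bore (a point): Nominal centre of the bore, half-way through, 75 mm above the table; axes as the fixture's, y along the bore. Clamped by hand: the real bore is parallel to y but up to 5 mm off in x and up to 5 mm off in z, to be found by feel. With the go collar home (from either face) the go plug's middle is half-way through the bore.
- cradle: Fixed gauge cradle, origin under its centre: black base 130 (x) x 70 (y) x 8 mm, two grey supports 7 mm thick at x = -37 and 37 mm with open 120 degree vees (32 mm wide, tips 53 mm above the table). The hexagonal handle lies in them corner down, along x, each collar 2 to 7 mm outside its support. Cradle and blue tray may change places.
- seat (a point): Where the gauge's middle is when it lies in the cradle: 55 mm above the table over the cradle's centre; axes as the cradle's. At the start the gauge lies here, within 2 mm along x, its x along the cradle's x.
- tray: Blue plastic tray 170 x 130 x 45 mm, fixed, holding two loose brass rings; not part of the job. Origin under its centre.
- bush_a: brass ring (40 mm across, 30 mm high) in the blue tray; a bystander, leave alone.
- bush_b: another such brass ring in the tray; a bystander, leave alone.
- marker: blue marker pen, 120 mm long, lying; a bystander, leave alone.
- wrench: open-ended steel wrench, lying; a bystander, leave alone.
- carton: small cardboard carton 110 x 80 x 60 mm; a bystander, leave alone.
- oil_jar: amber jar with black lid, 60 mm across, 90 mm high; a bystander, leave alone.
There are look-alikes about, which are no part of the job. Leave any pink look-alike of the fixture alone. There is more than one size of the part that bears gauge_mid; the job needs the larger.

How it is judged:
By the outcome, as a careful person would: the job done as asked, in the order asked, and still so for the second after the job is handed in, with the robot touching nothing.
It also fails if it takes over 72 s, if anything falls off the work surface, if the arm or the gripper's body presses on something with over 40 N, if the wrist force passes 120 N, or if a joint passes its speed limit or range.

ROBOT

A 6-joint arm with a two-finger parallel gripper is mounted at the origin on the work surface. World frame = base frame: x ahead of the robot, y to its left, z up, the work surface at z = 0. Lengths are in m, angles in rad, forces in N, time in s.
With the tool pointing down it reaches from about 0.325 to 0.875 m from the base axis. Payload 4.4 kg.
Tool frame: the origin (TCP) lies at the centre of the arm's flange, where the gripper is bolted on; the fingertips stand 173 mm ahead of it and the grasp point (between the pads) lies 155 mm ahead of it; z points along the fingers, y is the direction in which the jaws open and shut (so a half turn about z gives the same grasp; the last joint's range is limited). The gripper opens to 85 mm and grips with 20 to 120 N. Pads are 22 mm wide; open, the fingers measure 114 mm over their backs; the gripper's body (76 mm by 85 mm) begins 54 mm behind the grasp point. The pads swing forward as they close: fully open they stand 13 mm farther back than shut.
Start: joints at [-1.3, 0.207, 1.542, -0, 1.393, -0.15], TCP at [0.235, -0.525, 0.405] pointing down, gripper open.
Joint ranges: [-2.73, 2.73], [-0.86, 2.22], [0.23, 2.46], [-1.11, 4.25], [0.08, 2.63], [-2.82, 2.82]. Speed limits (rad/s): [2.79, 2.79, 3.14, 3.14, 3.14, 3.14].

INTERFACE

Orientations are given as [roll, pitch, yaw] about the fixed x, y, z axes, in that order (R = Rz(yaw) Ry(pitch) Rx(roll)).
In Python, from cell import * gives the robot as it stands. The module is installed in compiled form; this text tells all that it offers.
- The arm moves only by the tool arm_command, never from a script. Its argument "rows" is a list of rows, each a list of 7 numbers: the shift along the world's x, y, z in cm, then the turn, a rotation vector about the world's x, y, z in rad, then the opening, from 0 (shut) to 1 (fully open). In form: [[x, y, z, wx, wy, wz, grip], ...]. A call has 1 to 8 rows; each row is the pose to reach, as a shift and turn from the pose commanded when the call began; what a row does not reach only later rows make up. A row lasts 1/12 s, in which the tool goes at most 41.7 mm and 7.16 degrees, less where a joint would pass 70% of its speed; a pose out of reach is approached as far as the arm can. A call with a gripper value outside its range is refused whole. The fingers move at their own pace and stop on an object; "force" is the grip in N (left out, the last holds). Time passes only in rows, so rows that repeat a pose let the fingers close. It gives the time, the measured TCP pose, the force and the opening at its end, in the units of the state.
- observe(): the state, without advancing time (a new reading comes with each control period).
- grab_frame(name): name is "scene" or "top" or "wrist"; returns the picture (400x640x3 uint8, red, green, blue); there is no depth.
- calibration(name): a dict with "camera_matrix" (3x3 intrinsics, pixels), "camera_from_world" (4x4, takes a point from world to camera coordinates); the wrist camera has in their place "T_tool_cam" (4x4, takes a point from camera to tool coordinates, whose origin is the TCP and whose axes are the flange's). Camera axes: x right, y up, looking along -z (the intrinsics and any distortion apply to the point x, -y, -z); pixel columns grow to the right and rows downward; lengths in m; the calibration is good to about 2 mm. A picture is of the moment at which its call begins: read the wrist's pose just before it. calibration takes no time and is no camera call.
- close_job(): hands the job in, once; it reports no verdict.
The state is a dict: "time_s": time; "joint_positions": joint angles; "joint_velocities": joint speeds; "joint_torque": joint torques, N m; "ee_pos": TCP position; "orientation": TCP orientation; "force": force on the tool from outside, world axes, zero at the start; "torque": the same for the moment, N m; "opening": finger opening in m.
Only numpy, scipy, OpenCV 4.12 (cv2) and the standard library are available. Lean on these libraries where they do the work, as an engineer would, in place of code of your own. Each camera call takes 0.05 s, during which the arm holds its last target. There are 200 camera calls.

## Working session

There is one attempt and no reset: what is moved stays moved. The work goes in short steps, Python scripts to look and compute and a tool call to move; the robot and the scene stay as the last step left them, time stands still between calls to the robot, and variables do not carry over. Pictures are saved under pics/ and viewed, about 8 in all and at most 12, crops included, and the job is handed in when it is done.

Besides the shell and the picture viewer there is one more tool, called after "Call:" as name([rows], argument=value, ...), one row to a line, values as JSON. arm_command: Moves the arm, as the interface text tells. Its arguments: {"type":"object","properties":{"rows":{"type":"array"},"force":{"type":"number"}},"required":["rows"]}

```bash
mkdir -p pics; python3 - <<'E'
from cell import *
import cv2,numpy as np
s=observe();print(s)
for n in("scene","top"):
    f=grab_frame(n);cv2.imwrite(f"pics/{n}0.png",f[:,:,::-1])
for n in("scene","top","wrist"):
    print(n,{k:(np.round(v,4).tolist() if not isinstance(v,str) else v) for k,v in calibration(n).items()})
E
```

```text
{'time_s': 0.0, 'joint_positions': array([-1.30052003e+00,  2.07445807e-01,  1.54297057e+00,  6.78887158e-06,
        1.39349159e+00, -1.50536402e-01]), 'joint_velocities': array([-2.52116703e-04,  1.17957072e-05,  9.86165643e-04, -3.30634184e-03,
        1.22170057e-03, -1.20918608e-03]), 'joint_torque': array([-7.80348037e-04, -3.83036363e+01, -2.91597533e+01, -3.22729547e-04,
        1.05205912e-02, -1.92955795e-06]), 'ee_pos': array([ 0.2347618 , -0.52449261,  0.40350276]), 'orientation': array([-3.13930453e+00, -3.53827140e-04,  4.20811093e-01]), 'force': array([-0.04125267, -0.47003504,  0.04723535]), 'torque': array([0.02636052, 0.0294962 , 0.00134737]), 'opening': 0.08524975123090224}
scene {'camera_matrix': [[397.4382, 0.0, 315.3861], [0.0, 397.4382, 200.1878], [0.0, 0.0, 1.0]], 'camera_from_world': [[-0.4588, 0.8884, 0.0137, 0.2215], [-0.6077, -0.325, 0.7247, 0.2314], [0.6483, 0.3241, 0.689, -1.6829], [0.0, 0.0, 0.0, 1.0]]}
top {'camera_matrix': [[419.3794, 0.0, 325.0399], [0.0, 419.3794, 199.8524], [0.0, 0.0, 1.0]], 'camera_from_world': [[-0.0784, -0.9969, 0.0017, 0.0311], [0.9752, -0.0763, 0.2076, -0.4909], [-0.2069, 0.0179, 0.9782, -1.027], [0.0, 0.0, 0.0, 1.0]]}
wrist {'camera_matrix': [[307.0527, 0.0, 322.2705], [0.0, 307.0527, 199.5477], [0.0, 0.0, 1.0]], 'T_tool_cam': [[-0.0005, 0.9654, 0.2607, 0.0666], [1.0, 0.0004, 0.0005, 0.0005], [0.0003, 0.2607, -0.9654, 0.0309], [0.0, 0.0, 0.0, 1.0]]}
```

View pics/scene0.png

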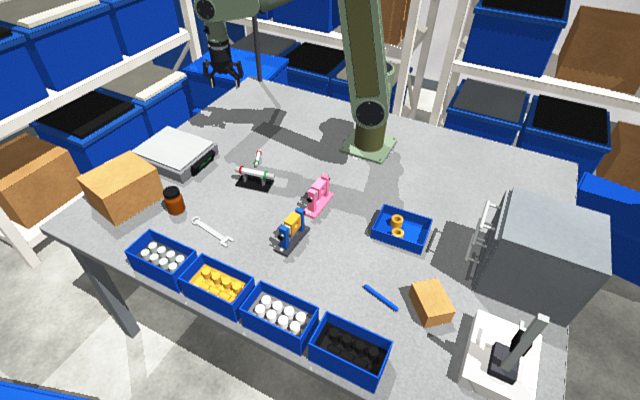

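View pics/top0.png

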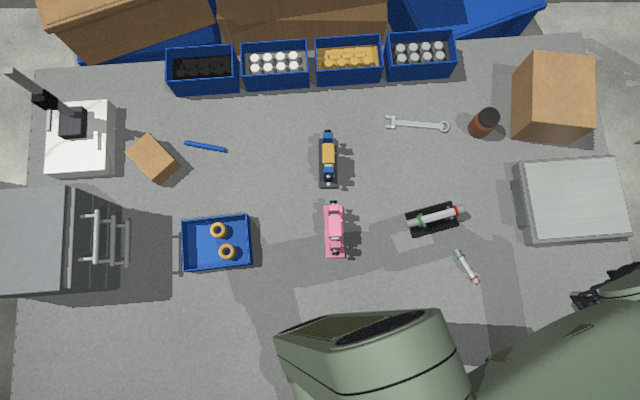

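Top view: gauge in the black cradle at about (436,216), with green at left (415) and red at right (458). The small look-alike is at (467,266), the blue fixture at (328,158), the pink one at (335,228). I'll enlarge the fixture and cradle.

```bash
cat > h.py <<'E'
from cell import *
import cv2,numpy as np
from scipy.spatial.transform import Rotation as Ro
def cam(n,s=None):
    c=calibration(n);K=np.array(c["camera_matrix"])
    if n=="wrist":
        T=np.eye(4);T[:3,:3]=Ro.from_euler('xyz',s['orientation']).as_matrix();T[:3,3]=s['ee_pos']
        M=np.linalg.inv(T@np.array(c["T_tool_cam"]))
    else: M=np.array(c["camera_from_world"])
    return K,M
def ray(n,u,v,z,s=None):
    K,M=cam(n,s);d=np.linalg.inv(K)@[u,v,1];d=M[:3,:3].T@(d*[1,-1,-1]);o=-M[:3,:3].T@M[:3,3]
    return o+d*(z-o[2])/d[2]
def proj(n,p,s=None):
    K,M=cam(n,s);c=M[:3,:3]@p+M[:3,3];q=K@(c*[1,-1,-1]);return q[:2]/q[2]
def zoom(n,f,x0,y0,x1,y1,k):
    cv2.imwrite(n,cv2.resize(f[y0:y1,x0:x1,::-1],None,fx=k,fy=k,interpolation=cv2.INTER_CUBIC))
E
python3 - <<'E'
from h import *
f=cv2.imread('pics/top0.png')[:,:,::-1]
zoom('pics/topz.png',f,310,120,470,240,5)
for u,v,z in((415,219,.055),(458,212,.055),(328,133,.102),(328,182,.102),(328,158,.1)):print(ray('top',u,v,z).round(4))
E
```

```text
[ 0.4237 -0.2312  0.055 ]
[ 0.4331 -0.3427  0.055 ]
[ 0.6532 -0.0276  0.102 ]
[ 0.5255 -0.0173  0.102 ]
[ 0.5879 -0.0223  0.1   ]
```

View pics/topz.png

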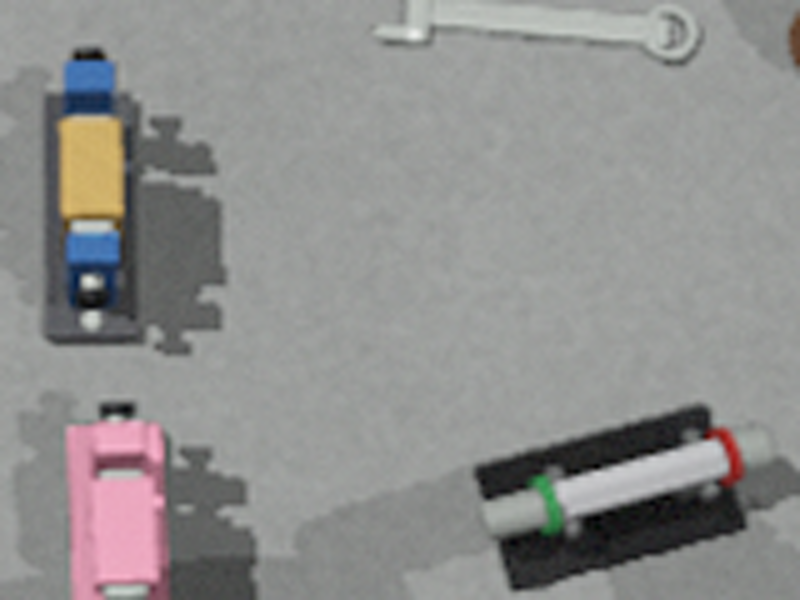

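Crop of the top view: green collar at (548,503) and red collar at (730,455), fixture base corners at about (47,95), (140,95), (145,340), (45,340), and brass block top over (60..125, 118..220). The green end points to +y, towards the fixture. I'll move above the gauge, jaws across it.

Call:
arm_command([
  [19.5,23.8,-6,0,0,1.24,1],
  [19.5,23.8,-6,0,0,1.24,1],
  [19.5,23.8,-6,0,0,1.24,1],
  [19.5,23.8,-6,0,0,1.24,1],
  [19.5,23.8,-6,0,0,1.24,1],
  [19.5,23.8,-6,0,0,1.24,1],
  [19.5,23.8,-6,0,0,1.24,1],
  [19.5,23.8,-6,0,0,1.24,1],
])

```text
time_s: 0.77
ee_pos: [0.4312, -0.2831, 0.3431]
orientation: [-3.14, -0.003, 1.43]
force: [-0.3, -0.7, -0.3]
opening: 0.0854
```

Call:
arm_command([
  [0,0,0,0,0,0.25,1],
  [0,0,0,0,0,0.25,1],
  [0,0,0,0,0,0.25,1],
  [0,0,0,0,0,0.25,1],
  [0,0,0,0,0,0.25,1],
])

```text
time_s: 1.18
ee_pos: [0.4297, -0.287, 0.3445]
orientation: [-3.141, -0.0, 1.668]
force: [-0.0, 0.0, -0.1]
opening: 0.0852
```

```bash
python3 - <<'E'
from h import *
s=observe();print(s['time_s'],s['ee_pos'],s['orientation'],s['force'])
f=grab_frame("wrist");zoom('pics/w1.png',f,0,0,640,400,1.25)
for q in((.424,-.231,.055),(.433,-.343,.055)):print(proj('wrist',np.array(q),s)*1.25)
E
```

```text
1.1833 [ 0.42968262 -0.28700438  0.34452853] [-3.14135315e+00 -2.61060357e-04  1.66771874e+00] [-0.00357132  0.01243133 -0.10129077]
[401.3971801  160.77585585]
[399.06512043 317.93274461]
```

View pics/w1.png

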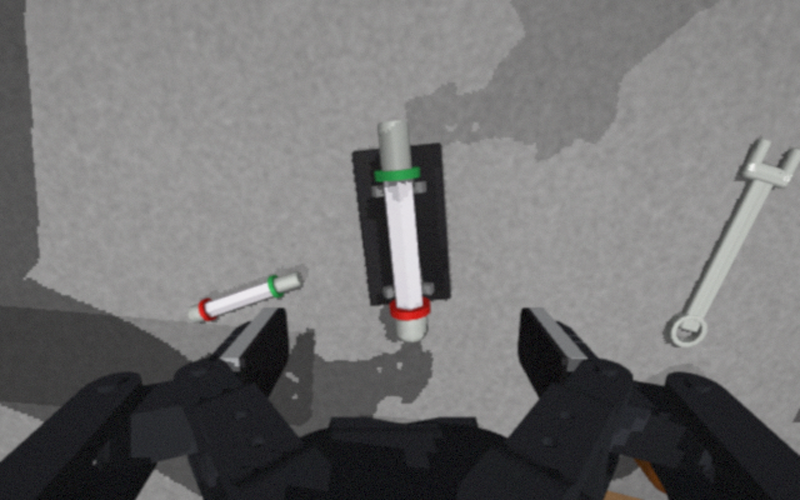

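Wrist view: green collar centre at about (398,174), red collar at (410,309), both slightly tilted in the picture. I'll compute the axis.

```bash
python3 - <<'E'
from h import *
s=observe()
g=ray('wrist',398/1.25,174/1.25,.06,s);r=ray('wrist',410.5/1.25,309/1.25,.06,s)
print(g,r,np.linalg.norm(g-r),(g+r)/2,np.arctan2(*(g-r)[1::-1]))
g=ray('wrist',394/1.25,130/1.25,.06,s);r=ray('wrist',412/1.25,332/1.25,.06,s)
print(g,r,np.linalg.norm(g-r),np.arctan2(*(g-r)[1::-1]))
c=ray('wrist',401.5/1.25,224/1.25,.008,s);print('cradle base',[ray('wrist',u/1.25,v/1.25,.008,s).round(4)for u,v in((353,152),(440,144),(450,298),(371,305))])
P=lambda u,v,z:ray('top',310+u/5,120+v/5,z)
print('top gauge',P(548,503,.06),P(730,455,.06))
print('base',[P(*q,.012).round(4) for q in((47,95),(140,95),(145,340),(45,340))])
print('brass',[P(*q,.1).round(4) for q in((60,118),(123,118),(125,218),(60,222))])
print('posts',[P(*q,.102).round(4) for q in((65,62),(114,62),(67,235),(119,235))])
E
```

```text
[ 0.42256648 -0.23951969  0.06      ] [ 0.44030366 -0.33311791  0.06      ] 0.09526401863756352 [ 0.43143507 -0.2863188   0.06      ] 1.7580788955039548
[ 0.41750243 -0.21254666  0.06      ] [ 0.443226   -0.35098649  0.06      ] 0.14080940220253865 1.7545116447930982
cradle base [array([ 0.3861, -0.2299,  0.008 ]), array([ 0.4523, -0.2175,  0.008 ]), array([ 0.4762, -0.3426,  0.008 ]), array([ 0.4095, -0.3555,  0.008 ])]
top gauge [ 0.41800833 -0.24114691  0.06      ] [ 0.43527123 -0.33636231  0.06      ]
base [array([ 0.6721, -0.0061,  0.012 ]), array([ 0.6681, -0.0571,  0.012 ]), array([ 0.5297, -0.0481,  0.012 ]), array([0.5339, 0.0055, 0.012 ])]
brass [array([ 0.6269, -0.0103,  0.1   ]), array([ 0.6245, -0.042 ,  0.1   ]), array([ 0.572 , -0.0386,  0.1   ]), array([ 0.5724, -0.0061,  0.1   ])]
posts [array([ 0.6558, -0.0151,  0.102 ]), array([ 0.6539, -0.0398,  0.102 ]), array([ 0.5648, -0.009 ,  0.102 ]), array([ 0.5628, -0.0348,  0.102 ])]
```

Call:
arm_command([
  [0.2,0,-3,0,0,0.09,1],
  [0.2,0,-6.5,0,0,0.09,1],
  [0.2,0,-9.5,0,0,0.09,1],
  [0.2,0,-11.5,0,0,0.09,1],
  [0.2,0,-13,0,0,0.09,1],
  [0.2,0,-13.45,0,0,0.09,1],
  [0.2,0,-13.45,0,0,0.09,1],
  [0.2,0,-13.45,0,0,0.09,0.6],
], force=25)

```text
time_s: 1.9
ee_pos: [0.4321, -0.2874, 0.2108]
orientation: [3.141, 0.001, 1.76]
force: [0.6, -0.7, 0.6]
opening: 0.0759
```

Call:
arm_command([
  [0,0,0,0,0,0,0.4],
  [0,0,0,0,0,0,0.3],
  [0,0,0,0,0,0,0.1],
  [0,0,0,0,0,0,0.1],
  [0,0,0,0,0,0,0.1],
  [0,0,0,0,0,0,0.1],
  [0,0,0,0,0,0,0.1],
  [0,0,0,0,0,0,0.1],
], force=25)

```text
time_s: 2.57
ee_pos: [0.4309, -0.2874, 0.2111]
orientation: [-3.138, 0.0, 1.762]
force: [-7.1, -1.1, 7.7]
opening: 0.0175
```

Call:
arm_command([
  [-0.1,0,0,0,0,0,0.1],
  [-0.2,0,0,0,0,0,0.1],
  [-0.2,0,0,0,0,0,0.1],
], force=60)

```text
time_s: 2.82
ee_pos: [0.43, -0.2874, 0.2112]
orientation: [3.141, 0.002, 1.761]
force: [-2.8, -0.3, 7.0]
opening: 0.0169
```

Call:
arm_command([
  [0,0,0.1,0,0,0,0.1],
  [-0.05,0,0.2,0,0,0,0.1],
  [-0.05,0,0.2,0,0,0,0.1],
])

```text
time_s: 3.07
ee_pos: [0.4292, -0.2865, 0.2118]
orientation: [-3.141, -0.001, 1.761]
force: [0.1, 0.8, -0.6]
opening: 0.017
```

Call:
arm_command([
  [0,0,1,0,0,0,0.1],
  [0,0,3,0,0,0,0.1],
  [0,0,6,0,0,0,0.1],
  [0,0,9,0,0,0,0.1],
  [0,0,10,0,0,0,0.1],
  [0,0,10,0,0,0,0.1],
  [0,0,10,0,0,0,0.1],
])

```text
time_s: 3.65
ee_pos: [0.4292, -0.2866, 0.312]
orientation: [3.141, 0.0, 1.761]
force: [-0.8, 0.3, -2.8]
opening: 0.0166
```

Call:
arm_command([
  [12.5,3.5,-4,0,0,-0.26,0.1],
  [12.5,3.5,-4,0,0,-0.26,0.1],
  [12.5,3.5,-4,0,0,-0.26,0.1],
  [12.5,3.5,-4,0,0,-0.26,0.1],
  [12.5,3.5,-4,0,0,-0.26,0.1],
])

```text
time_s: 4.07
ee_pos: [0.5553, -0.2497, 0.2674]
orientation: [-3.136, -0.004, 1.504]
force: [-0.3, 0.5, -2.4]
opening: 0.0172
```

Call:
arm_command([
  [0,0,0,0.1,0,0,0.1],
  [0,0,-1,0.2,0,0,0.1],
  [0,0,-2,0.3,0,0,0.1],
  [0,0,-3,0.42,0,0,0.1],
  [0,0,-4,0.54,0,0,0.1],
  [0,0,-5,0.66,0,0,0.1],
  [0,0,-5,0.75,0,0,0.1],
  [0,0,-5,0.8,0,0,0.1],
])

```text
time_s: 4.73
ee_pos: [0.5521, -0.2523, 0.2192]
orientation: [-3.062, -0.803, 1.463]
force: [0.1, 0.3, -2.5]
opening: 0.0167
```

```bash
python3 - <<'E'
from h import *
s=observe();print(s['time_s'],s['ee_pos'],s['orientation'],s['force'],s['joint_positions'],s['joint_velocities'].round(2))
f=grab_frame("wrist");np.save('w2.npy',f);zoom('pics/w2.png',f,0,0,640,400,1.25)
print(proj('wrist',np.array([.602,-.038,.075]),s)*1.25)
E
```

```text
4.7333 [ 0.55214756 -0.25232265  0.21924975] [-3.06195573 -0.80334892  1.46337723] [ 0.06364324  0.29995544 -2.5340519 ] [-0.70308257  0.62737285  1.47174973  0.58244582  1.62644323 -0.77581563] [-0.06  0.12 -0.09  0.33  0.4  -0.06]
[483.01315804 178.18245117]
```

View pics/w2.png

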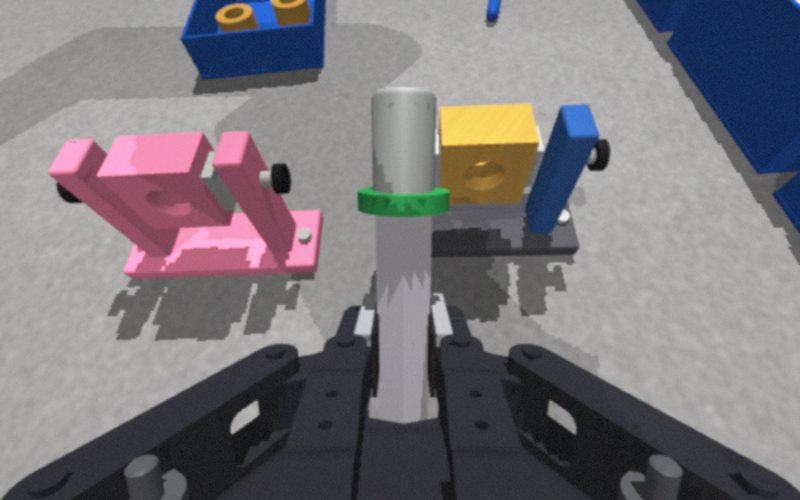

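Wrist view: bore mouth at about (484,177), block face over (440..528,142..203), fixture base front right corner at about (578,250), plug tip at (404,95). The arm was still settling, so I'll take a clean frame with zoom.

Call:
arm_command([
  [0,0,0,0,0,0,0.1],
  [0,0,0,0,0,0,0.1],
])

```text
time_s: 4.95
ee_pos: [0.5535, -0.2521, 0.2214]
orientation: [-3.068, -0.796, 1.469]
force: [-0.2, -0.7, -2.3]
opening: 0.0166
```

```bash
python3 - <<'E'
from h import *
import pickle
s=observe();print(s['ee_pos'],s['orientation'],s['joint_velocities'].round(2))
f=grab_frame("wrist");pickle.dump(s,open('s3.pkl','wb'));zoom('pics/w3.png',f,280,60,480,210,4)
E
```

```text
[ 0.55351362 -0.25211097  0.22143703] [-3.0679823  -0.79615191  1.4685629 ] [ 0.01 -0.01 -0.01  0.01  0.    0.  ]
```

View pics/w3.png

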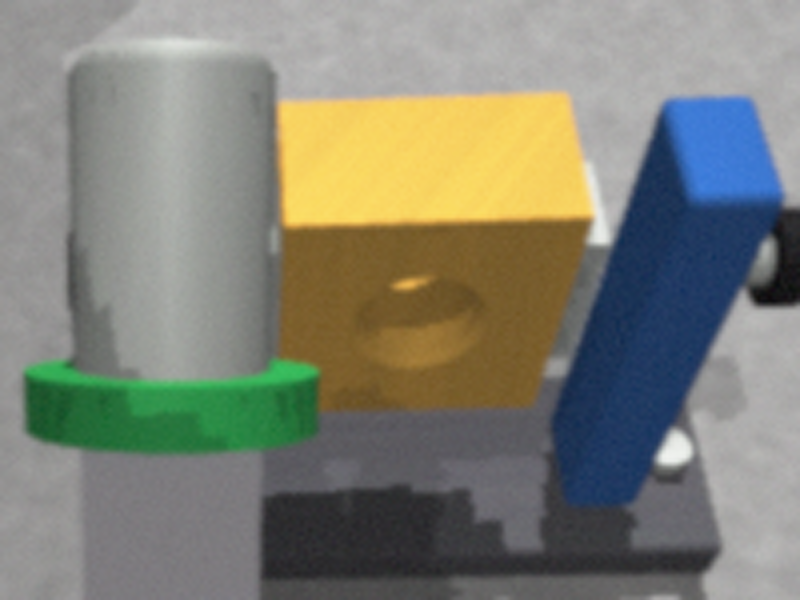

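Zoom (×4, origin (280,60)): bore mouth ellipse x 355..487, y 275..368; block top edge (285,226)-(590,220), bottom (540,407); post top corners (668,100), (750,97), (780,200), (693,205); base corner (718,548). I'll fit the fixture pose and bush offset to these.

```bash
python3 - <<'E'
from h import *
import pickle
from scipy.optimize import least_squares
s=pickle.load(open('s3.pkl','rb'))
def pts(p):
    X,Y,w,dx,dz,a,b=p
    L=[(70,-25,12),(70,-25,0),(45-a,b,102),(45+a,b,102),(45-a,-b,102),(45+a,-b,102),(45-a,-b,12),(45+a,-b,12),
    (25+dx,-15,100+dz),(25+dx,-15,50+dz),(25+dx,15,100+dz),(dx,-15,75+dz),(-25+dx,-15,100+dz)]
    c,n=np.cos(w),np.sin(w)
    return [np.array([X+c*x-n*y,Y+n*x+c*y,z])/1000 for x,y,z in L]
o=np.array([(718,548),(710,572),(668,100),(750,97),(693,205),(780,200),(567,503),(632,500),(590,220),(540,407),(568,95),(421,321),(285,226)])/4+[280,60]
r=least_squares(lambda p:np.ravel([proj('wrist',q,s)-u for q,u in zip(pts(p),o)]),[602,-23,-.07,0,0,9,12],loss='soft_l1')
print(r.x.round(3));print((4*np.array([proj('wrist',q,s)-u for q,u in zip(pts(r.x),o)])).round(0).tolist())
X,Y,w,dx,dz=r.x[:5];print('bore centre',X+np.cos(w)*dx,Y+np.sin(w)*dx,75+dz,'bore yaw',w+np.pi/2)
T=Ro.from_euler('xyz',s['orientation']).as_matrix()
for q in((.048,.015,.155),(.048,-.015,.155),(.081,.0085,.155),(.081,-.0085,.155),(.079,0,.145),(.079,0,.165)):
    print(q,(4*(proj('wrist',T@np.array(q)+s['ee_pos'],s)-[280,60])).round(0))
E
```

```text
[ 6.06498e+02 -2.30980e+01 -7.00000e-02 -2.66300e+00  9.98000e-01
  6.91100e+00  1.20210e+01]
[[7.0, 4.0], [-3.0, 7.0], [-2.0, -2.0], [-1.0, -2.0], [1.0, -7.0], [2.0, -4.0], [0.0, 0.0], [-2.0, 3.0], [6.0, -2.0], [-7.0, 1.0], [1.0, -1.0], [-1.0, 4.0], [-0.0, -0.0]]
bore centre 603.8409176689922 -22.912759375945416 75.99825349898624 bore yaw 1.5010696632343856
(0.048, 0.015, 0.155) [309. 408.]
(0.048, -0.015, 0.155) [ 13. 408.]
(0.081, 0.0085, 0.155) [250.  60.]
(0.081, -0.0085, 0.155) [70. 60.]
(0.079, 0, 0.145) [159.  69.]
(0.079, 0, 0.165) [161.  94.]
```

```bash
python3 - <<'E'
from h import *
import pickle
from scipy.optimize import least_squares
s=pickle.load(open('s3.pkl','rb'))
def pts(p):
    X,Y,w,dx,dz,a,b=p;w=w/100
    L=[(70,-25,12),(70,-25,0),(45-a,b,102),(45+a,b,102),(45-a,-b,102),(45+a,-b,102),(45-a,-b,12),(45+a,-b,12),
    (25+dx,-15,100+dz),(25+dx,-15,50+dz),(25+dx,15,100+dz),(dx,-15,75+dz),(-25+dx,-15,100+dz)]
    c,n=np.cos(w),np.sin(w)
    return [np.array([X+c*x-n*y,Y+n*x+c*y,z])/1000 for x,y,z in L]
o=np.array([(718,548),(710,572),(668,100),(750,97),(693,205),(780,200),(567,503),(632,500),(590,220),(540,407),(568,95),(421,321),(285,226)])/4+[280,60]
r=least_squares(lambda p:np.ravel([proj('wrist',q,s)-u for q,u in zip(pts(p),o)]),[602,-23,-7,0,0,9,12],x_scale='jac',diff_step=1e-4)
print(r.x.round(3),r.cost,r.status);print((4*np.array([proj('wrist',q,s)-u for q,u in zip(pts(r.x),o)])).round(0).tolist())
X,Y,w,dx,dz=r.x[:5];w/=100;print('bore centre',X+np.cos(w)*dx,Y+np.sin(w)*dx,75+dz,'bore yaw',w+np.pi/2)
E
```

```text
[606.434 -23.096  -6.888  -2.596   1.043   6.91   12.208] 10.082829425623105 2
[[7.0, 4.0], [-3.0, 7.0], [-2.0, -3.0], [-2.0, -2.0], [1.0, -6.0], [2.0, -4.0], [-0.0, 1.0], [-2.0, 3.0], [6.0, -2.0], [-7.0, 1.0], [1.0, -1.0], [-1.0, 4.0], [-0.0, -0.0]]
bore centre 603.8439068590659 -22.917130074248174 76.04276396557306 bore yaw 1.5019123354336639
```

Call:
arm_command([
  [1,1,1,-0.1,0,0,0.1],
  [2,3,1.5,-0.2,0,0,0.1],
  [3,5,1.5,-0.32,0,0,0.1],
  [4,6,1.5,-0.44,0,0,0.1],
  [4.2,7,1.3,-0.56,0,0,0.1],
  [4.2,8.5,1.1,-0.68,0,0,0.1],
  [4.2,9.5,1.1,-0.8,0,0,0.1],
  [4.2,10,1.1,-0.8,0,0,0.1],
])

```text
time_s: 5.67
ee_pos: [0.5961, -0.1486, 0.2338]
orientation: [3.141, 0.002, 1.505]
force: [0.5, 0.8, -2.6]
opening: 0.0164
```

Call:
arm_command([
  [0,0,0,0,0,0,0.1],
  [0,0,0,0,0,0,0.1],
  [0,0,0,0,0,0,0.1],
])

```text
time_s: 5.92
ee_pos: [0.5964, -0.1528, 0.2334]
orientation: [3.141, -0.001, 1.5]
force: [-0.1, 0.5, -2.3]
opening: 0.017
```

```bash
python3 - <<'E'
from h import *
s=observe();print(s)
E
```

```text
{'time_s': 5.9167, 'joint_positions': array([-3.91577615e-01,  4.74265159e-01,  1.56984652e+00,  1.52373136e-03,
        1.09769991e+00, -3.21150539e-01]), 'joint_velocities': array([-0.01310562,  0.0049911 , -0.00432111, -0.00852454, -0.00416344,
        0.00763769]), 'joint_torque': array([ 6.74951132e-01, -4.64074051e+01, -2.53527492e+01,  6.70239539e-02,
        4.09372081e-02, -9.52253788e-03]), 'ee_pos': array([ 0.59637537, -0.15277536,  0.23338881]), 'orientation': array([ 3.14137274e+00, -1.35613160e-03,  1.49967497e+00]), 'force': array([-0.12783981,  0.51828308, -2.28039389]), 'torque': array([ 0.01038424, -0.00843301,  0.00713557]), 'opening': 0.016977650057299027}
```

Call:
arm_command([
  [-0.3,0.2,-0.1,0,0,0.002,0.1],
  [-0.2,1,-0.1,0,0,0.002,0.1],
  [-0.2,2,-0.1,0,0,0.002,0.1],
  [-0.1,2.6,-0.1,0,0,0.002,0.1],
  [-0.1,3,-0.1,0,0,0.002,0.1],
  [-0.1,3,-0.1,0,0,0.002,0.1],
  [-0.1,3,-0.1,0,0,0.002,0.1],
])

```text
time_s: 6.5
ee_pos: [0.5955, -0.1213, 0.2322]
orientation: [-3.142, 0.0, 1.504]
force: [-0.1, -0.2, -2.5]
opening: 0.0166
```

Call:
arm_command([
  [0,0.1,0,0,0,0,0.1],
  [0.01,0.2,0,0,0,0,0.1],
  [0.02,0.3,0,0,0,0,0.1],
  [0.03,0.4,0,0,0,0,0.1],
  [0.03,0.4,0,0,0,0,0.1],
])

```text
time_s: 6.92
ee_pos: [0.5957, -0.1178, 0.2322]
orientation: [-3.142, -0.0, 1.503]
force: [-0.2, -0.9, -1.9]
opening: 0.0167
```

Call:
arm_command([
  [0.01,0.1,0,0,0,0,0.1],
  [0.01,0.2,0,0,0,0,0.1],
  [0.02,0.3,0,0,0,0,0.1],
  [0.02,0.3,0,0,0,0,0.1],
])

```text
time_s: 7.25
ee_pos: [0.5959, -0.1147, 0.2321]
orientation: [-3.142, -0.0, 1.503]
force: [-0.0, 1.0, -2.6]
opening: 0.0167
```

Call:
arm_command([
  [0.01,0.1,0,0,0,0,0.1],
  [0.01,0.2,0,0,0,0,0.1],
  [0.02,0.3,0,0,0,0,0.1],
  [0.02,0.3,0,0,0,0,0.1],
])

```text
time_s: 7.58
ee_pos: [0.5961, -0.1116, 0.2322]
orientation: [-3.142, -0.0, 1.503]
force: [0.4, 0.1, -1.6]
opening: 0.0168
```

Call:
arm_command([
  [0.01,0.1,0,0,0,0,0.1],
  [0.01,0.2,0,0,0,0,0.1],
  [0.02,0.3,0,0,0,0,0.1],
  [0.03,0.4,0,0,0,0,0.1],
  [0.03,0.4,0,0,0,0,0.1],
])

```text
time_s: 8.0
ee_pos: [0.5964, -0.1076, 0.2322]
orientation: [-3.142, -0.0, 1.503]
force: [-0.4, 0.1, -1.6]
opening: 0.0168
```

Call:
arm_command([
  [0.01,0.1,0,0,0,0,0.1],
  [0.01,0.2,0,0,0,0,0.1],
  [0.02,0.3,0,0,0,0,0.1],
  [0.03,0.4,0,0,0,0,0.1],
  [0.03,0.4,0,0,0,0,0.1],
])

```text
time_s: 8.42
ee_pos: [0.5967, -0.1036, 0.2322]
orientation: [-3.142, -0.0, 1.503]
force: [-0.7, -0.4, -2.9]
opening: 0.0169
```

```bash
python3 - <<'E'
from h import *
f=grab_frame("wrist");zoom('pics/w4.png',f,160,0,480,240,2.5)
E
```

```text
(no output)
```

View pics/w4.png

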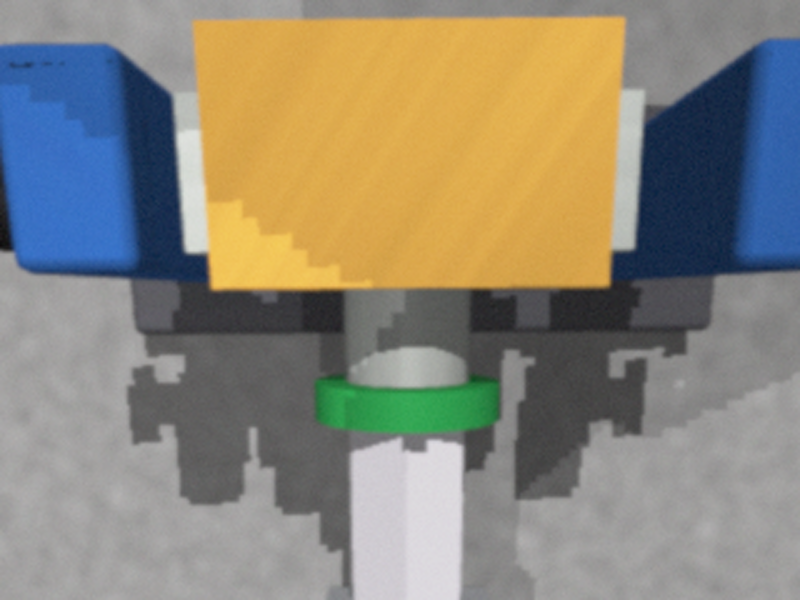

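The plug is clearly in the bore, square, with about 12 mm between collar (y≈380) and block face (y≈290). I'll carry on.

Call:
arm_command([
  [0.01,0.2,0,0,0,0,0.1],
  [0.02,0.4,0,0,0,0,0.1],
  [0.03,0.6,0,0,0,0,0.1],
  [0.05,0.8,0,0,0,0,0.1],
  [0.06,1.0,0,0,0,0,0.1],
  [0.06,1.0,0,0,0,0,0.1],
])

```text
time_s: 8.97
ee_pos: [0.5973, -0.0934, 0.2322]
orientation: [3.142, -0.0, 1.503]
force: [-0.5, 0.5, -3.1]
opening: 0.0171
```

Call:
arm_command([
  [0.01,0.1,0,0,0,0,0.1],
  [0.01,0.2,0,0,0,0,0.1],
  [0.02,0.3,0,0,0,0,0.1],
  [0.02,0.3,0,0,0,0,0.1],
])

```text
time_s: 9.3
ee_pos: [0.5975, -0.0907, 0.2322]
orientation: [-3.142, -0.0, 1.503]
force: [0.6, 0.3, -1.7]
opening: 0.0164
```

Call:
arm_command([
  [0,0.05,0,0,0,0,0.1],
  [0.01,0.1,0,0,0,0,0.1],
  [0.01,0.15,0,0,0,0,0.1],
  [0.01,0.15,0,0,0,0,0.1],
])

```text
time_s: 9.63
ee_pos: [0.5976, -0.0894, 0.2322]
orientation: [3.142, 0.0, 1.503]
force: [-0.7, -0.1, -2.6]
opening: 0.0169
```

Call:
arm_command([
  [0,0.05,0,0,0,0,0.1],
  [0.01,0.1,0,0,0,0,0.1],
  [0.01,0.1,0,0,0,0,0.1],
  [0.01,0.1,0,0,0,0,0.1],
])

```text
time_s: 9.97
ee_pos: [0.5977, -0.089, 0.2323]
orientation: [3.142, 0.001, 1.503]
force: [-1.1, -4.1, -2.4]
opening: 0.0167
```

Call:
arm_command([
  [0,0.05,0,0,0,0,0.1],
  [0.01,0.1,0,0,0,0,0.1],
  [0.01,0.1,0,0,0,0,0.1],
  [0.01,0.1,0,0,0,0,0.1],
])

```text
time_s: 10.3
ee_pos: [0.5977, -0.0887, 0.2323]
orientation: [3.141, 0.003, 1.503]
force: [-0.6, -7.7, -2.3]
opening: 0.0169
```

Collar home: axial reaction −7.7 N at the expected place, lateral forces about zero. Drawing out.

Call:
arm_command([
  [-0.02,-0.3,0,0,0,0,0.1],
  [-0.06,-0.8,0,0,0,0,0.1],
  [-0.1,-1.5,0,0,0,0,0.1],
  [-0.15,-2.2,0,0,0,0,0.1],
  [-0.21,-3,0,0,0,0,0.1],
  [-0.3,-4.2,0,0,0,0,0.1],
  [-0.35,-5,0,0,0,0,0.1],
  [-0.35,-5,0,0,0,0,0.1],
])

```text
time_s: 10.97
ee_pos: [0.5943, -0.1396, 0.2324]
orientation: [3.141, 0.001, 1.501]
force: [0.8, -0.1, -1.9]
opening: 0.0169
```

Call:
arm_command([
  [0,0,2,0,0,0,0.1],
  [0,0,5,0,0,0,0.1],
  [0,0,8.5,0,0,0,0.1],
  [0,0,8.5,0,0,0,0.1],
  [0,0,8.5,0,0,0,0.1],
])

```text
time_s: 11.38
ee_pos: [0.5955, -0.1378, 0.3206]
orientation: [3.135, 0.002, 1.503]
force: [0.0, 0.0, -2.6]
opening: 0.0172
```

Call:
arm_command([
  [0.2,3,0,0,0,0,0.1],
  [0.45,6.5,0,0,0,0,0.1],
  [0.7,10,0,0,0,0,0.1],
  [0.95,13.5,0,0,0,0,0.1],
  [1.2,17,0,0,0,0,0.1],
  [1.4,20,0,0,0,0,0.1],
  [1.5,21.4,0,0,0,0,0.1],
  [1.5,21.4,0,0,0,0,0.1],
])

```text
time_s: 12.05
ee_pos: [0.6083, 0.0799, 0.3151]
orientation: [-3.138, -0.001, 1.507]
force: [0.7, 0.6, -1.8]
opening: 0.0169
```

Call:
arm_command([
  [0,0,0,0,0,0,0.1],
  [0,0,0,0,0,0,0.1],
  [0,0,0,0,0,0,0.1],
])

```text
time_s: 12.3
ee_pos: [0.6092, 0.0752, 0.3166]
orientation: [-3.14, 0.001, 1.501]
force: [0.2, -0.1, -2.8]
opening: 0.017
```

Call:
arm_command([
  [0,0,-2.5,0,0,0,0.1],
  [0,0,-5,0,0,0,0.1],
  [0,0,-7.2,0,0,0,0.1],
  [0,0,-8.4,0,0,0,0.1],
  [0,0,-8.4,0,0,0,0.1],
  [0,0,-8.4,0,0,0,0.1],
  [0,0,-8.4,0,0,0,0.1],
])

```text
time_s: 12.88
ee_pos: [0.6102, 0.0761, 0.2348]
orientation: [3.139, -0.0, 1.502]
force: [-0.5, 0.0, -1.5]
opening: 0.0167
```

```bash
python3 - <<'E'
from h import *
s=observe();p=s['ee_pos'];print(p,s['orientation'])
# axis line through the home TCP
print('x err',p[0]-(.5977+.069*(p[1]+.0888)),'dist to bore centre',(p[1]+.023)/.9976)
E
```

```text
[0.61024638 0.07611152 0.23478409] [ 3.13860825e+00 -9.05833753e-05  1.50205500e+00]
x err 0.0011674837589480402 dist to bore centre 0.09934995848334197
```

Call:
arm_command([
  [0,0,0,0,0,0,0.1],
  [0,0,0,0,0,0,0.1],
])

```text
time_s: 13.05
ee_pos: [0.6102, 0.0766, 0.2351]
orientation: [3.138, -0.0, 1.503]
force: [0.1, -0.1, -2.1]
opening: 0.0169
```

Call:
arm_command([
  [-0.1,0,-0.25,0,0,0,0.1],
  [-0.1,0,-0.25,0,0,0,0.1],
  [-0.1,0,-0.25,0,0,0,0.1],
  [-0.1,0,-0.25,0,0,0,0.1],
])

```text
time_s: 13.38
ee_pos: [0.6082, 0.0767, 0.2308]
orientation: [3.142, 0.0, 1.503]
force: [-0.8, -0.5, -2.1]
opening: 0.017
```

```bash
python3 - <<'E'
from h import *
s=observe();print(s)
f=grab_frame("wrist");zoom('pics/w5.png',f,0,0,640,400,1.25)
E
```

```text
{'time_s': 13.3833, 'joint_positions': array([-1.55568165e-02,  4.73211208e-01,  1.57801483e+00, -4.01100936e-06,
        1.09031978e+00,  5.22608624e-02]), 'joint_velocities': array([ 2.20775870e-04,  2.56293354e-03, -1.52685558e-03,  1.94458041e-03,
        5.90432710e-05,  4.44827838e-04]), 'joint_torque': array([-2.75995662e-03, -4.61430502e+01, -2.54122728e+01,  4.00575431e-03,
        5.70367949e-03, -5.70987208e-05]), 'ee_pos': array([0.60819324, 0.07674761, 0.23075695]), 'orientation': array([3.14154570e+00, 1.10565885e-06, 1.50298050e+00]), 'force': array([-0.81388677, -0.53705384, -2.06306384]), 'torque': array([-0.06271913, -0.01384924, -0.07333659]), 'opening': 0.01698506986606484}
```

View pics/w5.png

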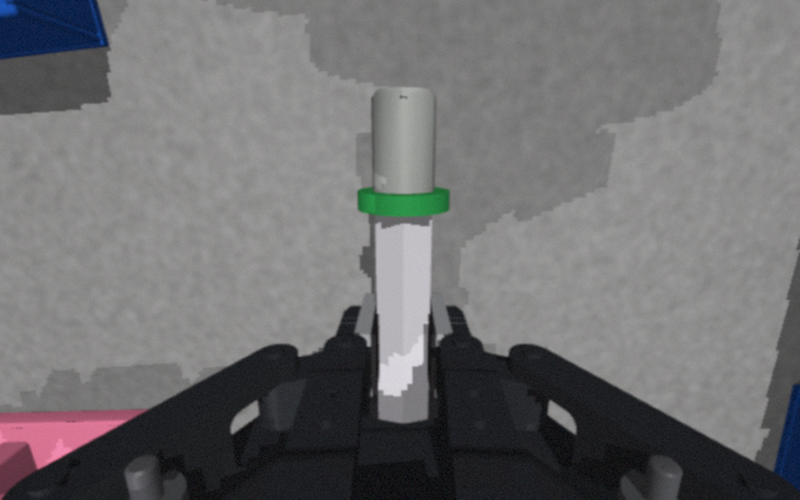

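The gauge sits unchanged in the grip (collar at (403,200), tip at (403,95)); the scene is clear. Correcting x/z by about 1 mm.

Call:
arm_command([
  [0.1,0,0.15,0,0,0,0.1],
  [0.1,0,0.15,0,0,0,0.1],
  [0.1,0,0.15,0,0,0,0.1],
  [0.1,0,0.15,0,0,0,0.1],
])

```text
time_s: 13.77
ee_pos: [0.6094, 0.0767, 0.2323]
orientation: [3.141, 0.0, 1.503]
force: [0.2, -0.2, -2.0]
opening: 0.017
```

Call:
arm_command([
  [-0.04,-0.3,0,0,0,0,0.1],
  [-0.07,-0.7,0,0,0,0,0.1],
  [-0.1,-1,0,0,0,0,0.1],
  [-0.11,-1.2,0,0,0,0,0.1],
  [-0.11,-1.2,0,0,0,0,0.1],
  [-0.11,-1.2,0,0,0,0,0.1],
])

```text
time_s: 14.27
ee_pos: [0.6082, 0.0644, 0.2322]
orientation: [3.142, -0.0, 1.502]
force: [0.0, -1.3, -2.2]
opening: 0.0168
```

Call:
arm_command([
  [-0.01,-0.1,0,0,0,0,0.1],
  [-0.01,-0.2,0,0,0,0,0.1],
  [-0.02,-0.25,0,0,0,0,0.1],
  [-0.02,-0.25,0,0,0,0,0.1],
])

```text
time_s: 14.6
ee_pos: [0.608, 0.0621, 0.2322]
orientation: [3.142, -0.0, 1.503]
force: [0.2, -0.3, -2.3]
opening: 0.0164
```

Call:
arm_command([
  [0,-0.05,0,0,0,0,0.1],
  [-0.01,-0.1,0,0,0,0,0.1],
  [-0.01,-0.15,0,0,0,0,0.1],
  [-0.01,-0.15,0,0,0,0,0.1],
])

```text
time_s: 14.93
ee_pos: [0.6079, 0.0606, 0.2322]
orientation: [3.142, -0.0, 1.503]
force: [-0.6, -0.2, -2.5]
opening: 0.0165
```

Call:
arm_command([
  [0,-0.05,0,0,0,0,0.1],
  [-0.01,-0.1,0,0,0,0,0.1],
  [-0.01,-0.1,0,0,0,0,0.1],
  [-0.01,-0.1,0,0,0,0,0.1],
])

```text
time_s: 15.27
ee_pos: [0.6079, 0.06, 0.2323]
orientation: [3.141, -0.001, 1.503]
force: [0.5, 2.4, -2.1]
opening: 0.0166
```

Call:
arm_command([
  [0,-0.05,0,0,0,0,0.1],
  [-0.01,-0.1,0,0,0,0,0.1],
  [-0.01,-0.1,0,0,0,0,0.1],
  [-0.01,-0.1,0,0,0,0,0.1],
])

```text
time_s: 15.6
ee_pos: [0.6078, 0.0595, 0.2324]
orientation: [3.141, -0.002, 1.503]
force: [1.0, 5.4, -0.8]
opening: 0.0172
```

Call:
arm_command([
  [0,-0.05,0,0,0,0,0.1],
  [0,-0.05,0,0,0,0,0.1],
  [0,-0.05,0,0,0,0,0.1],
  [0,-0.05,0,0,0,0,0.1],
  [0,-0.05,0,0,0,0,0.1],
  [0,-0.05,0,0,0,0,0.1],
  [0,-0.05,0,0,0,0,0.1],
  [0,-0.05,0,0,0,0,0.1],
])

```text
time_s: 16.27
ee_pos: [0.6078, 0.0593, 0.2325]
orientation: [3.141, -0.003, 1.503]
force: [0.4, 6.4, -2.1]
opening: 0.017
```

Call:
arm_command([
  [0,0,0,0,0,0,0.1],
  [0,0,0,0,0,0,0.1],
  [0,0,0,0,0,0,0.1],
  [0,0,0,0,0,0,0.1],
  [0,0,0,0,0,0,0.1],
  [0,0,0,0,0,0,0.1],
  [0,0,0,0,0,0,0.1],
  [0,0,0,0,0,0,0.1],
])

```text
time_s: 16.93
ee_pos: [0.6078, 0.0593, 0.2325]
orientation: [3.141, -0.003, 1.503]
force: [0.7, 6.4, -1.2]
opening: 0.0168
```

No-go stopped as predicted with the nose about 3.5 mm in; 5–6.4 N held for over 1.3 s with no movement. Withdrawing and going back to the cradle.

Call:
arm_command([
  [0.01,0.15,0,0,0,0,0.1],
  [0.05,0.6,0,0,0,0,0.1],
  [0.12,1.5,0,0,0,0,0.1],
  [0.2,3,0,0,0,0,0.1],
  [0.2,3,0,0,0,0,0.1],
  [0.2,3,3,0,0,0,0.1],
  [0.2,3,6.5,0,0,0,0.1],
  [0.2,3,9,0,0,0,0.1],
])

```text
time_s: 17.6
ee_pos: [0.6099, 0.0889, 0.3239]
orientation: [3.141, 0.0, 1.504]
force: [1.3, -0.2, -2.1]
opening: 0.0169
```

Call:
arm_command([
  [0,0,0,0,0,0,0.1],
  [-1,-2.5,0,0,0,0,0.1],
  [-2.5,-6,0,0,0,0,0.1],
  [-4,-9.5,0,0,0,0,0.1],
  [-5.5,-13,0,0,0,0,0.1],
  [-7,-16.5,0,0,0,0,0.1],
  [-8.5,-20,0,0,0,0.05,0.1],
  [-10,-23.5,0,0,0,0.1,0.1],
])

```text
time_s: 18.27
ee_pos: [0.5084, -0.1478, 0.3212]
orientation: [-3.14, -0.0, 1.606]
force: [-0.4, -0.9, -2.3]
opening: 0.0172
```

Call:
arm_command([
  [-1.5,-3.5,0,0,0,0.05,0.1],
  [-3,-7,0,0,0,0.1,0.1],
  [-5,-10,0,0,0,0.158,0.1],
  [-7,-12.5,0,0,0,0.158,0.1],
  [-8,-14,0,0,0,0.158,0.1],
  [-8,-14,0,0,0,0.158,0.1],
  [-8,-14,0,0,0,0.158,0.1],
  [-8,-14,0,0,0,0.158,0.1],
])

```text
time_s: 18.93
ee_pos: [0.4298, -0.2862, 0.3215]
orientation: [-3.141, -0.001, 1.761]
force: [0.3, 1.1, -2.1]
opening: 0.0165
```

Call:
arm_command([
  [-0.05,-0.07,-2.5,0,0,0,0.1],
  [-0.05,-0.07,-5,0,0,0,0.1],
  [-0.05,-0.07,-7.5,0,0,0,0.1],
  [-0.05,-0.07,-9,0,0,0,0.1],
  [-0.05,-0.07,-9.5,0,0,0,0.1],
  [-0.05,-0.07,-9.5,0,0,0,0.1],
  [-0.05,-0.07,-9.5,0,0,0,0.1],
  [-0.05,-0.07,-9.5,0,0,0,0.1],
])

```text
time_s: 19.6
ee_pos: [0.4302, -0.2877, 0.2286]
orientation: [3.14, 0.002, 1.762]
force: [0.9, -0.1, -1.9]
opening: 0.0165
```

Call:
arm_command([
  [-0.08,0.07,-0.4,0,0,0,0.1],
  [-0.08,0.07,-0.8,0,0,0,0.1],
  [-0.08,0.07,-1.2,0,0,0,0.1],
  [-0.08,0.07,-1.2,0,0,0,0.1],
  [-0.08,0.07,-1.2,0,0,0,0.1],
])

```text
time_s: 20.02
ee_pos: [0.4282, -0.2867, 0.2149]
orientation: [-3.141, -0.001, 1.761]
force: [-0.0, -0.4, -1.5]
opening: 0.017
```

Call:
arm_command([
  [0.1,0,-0.1,0,0,0,0.1],
  [0.1,0,-0.2,0,0,0,0.1],
  [0.1,0,-0.25,0,0,0,0.1],
  [0.1,0,-0.25,0,0,0,0.1],
  [0.1,0,-0.25,0,0,0,0.1],
])

```text
time_s: 20.43
ee_pos: [0.4294, -0.2869, 0.2127]
orientation: [-3.142, -0.0, 1.761]
force: [0.1, -0.7, -2.1]
opening: 0.0166
```

Call:
arm_command([
  [0,0,-0.05,0,0,0,0.1],
  [0,0,-0.1,0,0,0,0.1],
  [0,0,-0.1,0,0,0,0.1],
  [0,0,-0.1,0,0,0,0.1],
])

```text
time_s: 20.77
ee_pos: [0.4294, -0.2869, 0.2117]
orientation: [3.142, 0.0, 1.761]
force: [0.3, -0.7, -2.2]
opening: 0.017
```

Call:
arm_command([
  [0,0,-0.03,0,0,0,0.1],
  [0,0,-0.06,0,0,0,0.1],
  [0,0,-0.06,0,0,0,0.1],
  [0,0,-0.06,0,0,0,0.1],
])

```text
time_s: 21.1
ee_pos: [0.4296, -0.2869, 0.2115]
orientation: [3.141, 0.0, 1.761]
force: [-0.3, 0.8, 1.9]
opening: 0.0169
```

The gauge rests in the vees (force z went −2.2 → +1.9). Releasing gradually.

Call:
arm_command([
  [0,0,0,0,0,0,0.2],
  [0,0,0,0,0,0,0.24],
  [0,0,0,0,0,0,0.28],
  [0,0,0,0,0,0,0.35],
  [0,0,0,0,0,0,0.5],
  [0,0,0,0,0,0,0.7],
  [0,0,0,0,0,0,0.9],
  [0,0,0,0,0,0,0.9],
], force=20)

```text
time_s: 21.77
ee_pos: [0.4294, -0.2869, 0.2111]
orientation: [-3.142, 0.0, 1.761]
force: [-0.1, 0.2, 0.5]
opening: 0.0762
```

Call:
arm_command([
  [0,0,0,0,0,0,0.9],
  [0,0,0.5,0,0,0,0.9],
  [0,0,2,0,0,0,0.9],
  [0,0,5,0,0,0,0.9],
  [0,0,8,0,0,0,0.9],
  [0,0,12,0,0,0,0.9],
  [0,0,13,0,0,0,0.9],
  [0,0,13,0,0,0,0.9],
])

```text
time_s: 22.43
ee_pos: [0.4307, -0.288, 0.3462]
orientation: [3.135, 0.009, 1.761]
force: [-0.0, -0.4, 0.1]
opening: 0.0771
```

```bash
python3 - <<'E'
from h import *
f=grab_frame("wrist");g=grab_frame("top")
a=cv2.resize(f[60:310,190:510],(640,500));b=cv2.resize(g[100:300,300:500],(500,500))
cv2.imwrite('pics/w6.png',cv2.resize(np.hstack([a,b])[:,:,::-1],(798,350)))
print(observe()['force'])
E
```

```text
[ 0.07332537  0.66368873 -0.73483359]
```

View pics/w6.png

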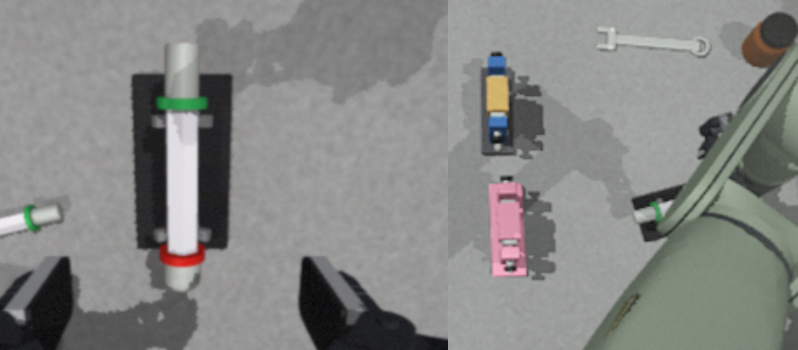

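The gauge lies straight in the cradle, with collars at (181,103) and (181,255) outside both supports. The fixtures and the wrench look where they were, and the gripper is clear. Handing in after a short settle.

Call:
arm_command([
  [0,0,0,0,0,0,0.9],
  [0,0,0,0,0,0,0.9],
  [0,0,0,0,0,0,0.9],
])

```text
time_s: 22.78
ee_pos: [0.4288, -0.2864, 0.339]
orientation: [-3.139, -0.003, 1.761]
force: [-0.5, -1.0, 0.1]
opening: 0.0771
```

```bash
python3 -c "
from cell import *
print(close_job())"
```

```text
the job is handed in; nothing more can be done
None
```

The bore check is done: the go end passed and the no-go end did not. The job was handed in at about 23 s; it reported no verdict.

- **Go end:** The green-collared plug slid in freely from the near face (−y side) until its collar was home, with 7.7 N of reaction at the expected depth. I then drew it out.
- **No-go end:** I offered the red-collared end from the opposite face (+y side). Its nose stopped about 3.5 mm in and did not move under 5–6.4 N held for about 1.3 s.
- **Force:** The highest reading on the bush was 7.7 N, under the 2 kg (about 20 N) limit. Readings came only at the end of each move, so brief peaks in between were not seen.
- **Setting down:** The gauge touched down with about 4 N and was released gradually. The last wrist picture shows it straight in the cradle with both collars outside the supports and the gripper clear.
- **Bystanders:** The last top picture was partly blocked by the arm. It shows the fixture, pink look-alike and wrench unmoved. I did not re-check the tray, rings, marker and carton, but the arm stayed clear of them.
- **Disagreements:** The top camera's gauge position was about 3 mm off where the gripper found it. The arm also settled up to 3 mm off after some fast moves; I corrected that before offering the no-go end and before setting the gauge down.

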